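Seat the wax blank and press the guarded clamp lever

ROBOT

A 7-joint arm with a two-finger parallel gripper is mounted at the origin on a cart in front of the work surface, level with it; the furniture and walls round the work are solid. World frame = base frame: x ahead of the robot, y to its left, z up, the work surface at z = 0. Lengths are in m, angles in rad, forces in N, time in s.
With the tool pointing down it reaches from about 0.4 to 0.875 m from the base axis. Payload 19.3 kg.
Tool frame: the origin (TCP) lies at the very end of the fingers, on their centre line; the grasp point (between the pads) lies 19 mm behind it; z points along the fingers, y is the line along which they close (so a half turn about z gives the same grasp; the last joint's range is limited). The gripper opens to 85 mm and grips with 20 to 120 N. Pads are 22 mm wide; open, the fingers measure 114 mm over their backs; the gripper's body (76 mm by 85 mm) begins 54 mm behind the grasp point. The pads swing forward as they close: fully open they stand 13 mm farther back than shut.
Start: joints at [1.28, 0.521, -0.036, 1.599, 0.021, 1.021, -0.113], TCP at [0.137, -0.61, 0.231] pointing down, gripper open.
Joint ranges: [-2.91, 2.91], [-0.3, 2.13], [-1.5, 1.42], [0.17, 2.43], [-1.26, 4.41], [0.16, 1.93], [-2.52, 2.52]. Speed limits (rad/s): [1.89, 1.89, 2.39, 2.39, 3.01, 3.01, 3.01].

INTERFACE

Orientations are given as [roll, pitch, yaw] about the fixed x, y, z axes, in that order (R = Rz(yaw) Ry(pitch) Rx(roll)).
In Python, from workcell import monitor, viewer, bot gives the robot as it stands.
- The arm moves only by the tool move_arm, never from a script. Its arguments are lists of equal length, an entry for each row: "gripper": the opening, from 0 (shut) to 1 (fully open); "linear": the shift along the tool's x, y, z in cm, a list of three; "twist": the turn about the tool's z in degrees. A call has 1 to 8 rows; each row shifts and turns the commanded pose from where the row before left it, along the tool's axes as they then stand; what a row does not reach is not made up. A row lasts 1/10 s, in which the tool goes at most 50 mm and 8.59 degrees, less where a joint would pass 70% of its speed; a pose out of reach is approached as far as the arm can. A call with a gripper value outside its range is refused whole. The fingers move at their own pace and stop on an object; "squeeze" is the grip in N (left out, the last holds). Time passes only in rows, so rows that do not move let the fingers close. It gives the time, the measured TCP pose, the force, the opening and the grip force at its end, in the units of the state.
- monitor.observe(): the state, without advancing time (a new reading comes with each control period).
- viewer.grab_frame(name): name is "scene" or "top" or "wrist"; returns a dict with "img" (480x640x3 uint8, red, green, blue), "K" (3x3 intrinsics, pixels), "eye" and "rotation" of the camera in the world. Camera axes: x right, y up, looking along -z (the intrinsics and any distortion apply to the point x, -y, -z); pixel columns grow to the right and rows downward; lengths in m; the calibration is good to about 2 mm. A picture is of the moment at which its call begins. There is no depth.
- bot.job_done(): hands the job in; it is judged then, once.
The state is a dict: "clock": time; "qpos": joint angles; "qd": joint speeds; "joint_efforts": joint torques, N m; "position": TCP position; "tool_rot": TCP orientation; "force": force on the tool from outside, world axes, zero at the start; "moment": the same for the moment, N m; "grip_width": finger opening in m; "finger_force": force on a finger pad.
Only numpy, scipy, OpenCV 4.12 (cv2) and the standard library are available. Lean on these libraries where they do the work, as an engineer would, in place of code of your own. Each camera call takes 0.05 s, during which the arm holds its last target. There are 200 camera calls.

TASK

With the fingertips, push the blue wax blank along its channel on the light-grey metal fixture until it is fully home against the end stop under the grey guard; do not pick it up. Then reach down through the window in the top of the guard and press the clamp lever all the way down, so that its foot rests on the wax and stays there, without touching the guard at all. Leave the other things on the fixture and bench alone.

Things in the scene. Friction and masses are not known exactly. Their poses are not given: they have to be found in the camera images.
- fixture: Fixed light-grey metal plate 330 x 200 x 10 mm (x -160..170, y -100..100, top z 10). Origin at bench height near its middle. +x is the push direction, away from the robot (yaw within 0.25 rad). Two dark steel rails, 12 mm high, inner faces y +-27, x -148..75, form a channel along x, flared at its mouth, closed by a 20 mm high end stop with its face at x 75. The guard covers x 46..167.
- wax_blank: Loose blue wax block 50 x 101 x 40 mm, about 0.2 kg, standing in the channel before the guard; top 50 mm above the bench. Origin: centre of underside; own y = its length, along fixture x (either way). Home, its end meets the stop: origin at fixture x 24.5, y 0, z 10 mm, rear end at x -26, so 72 mm still stick out of the guard towards the robot. Friction about 0.6.
- guard: Fixed grey guard of 3 mm sheet over the far end of the channel; origin and axes of the fixture. Box x 46..167, y -62..62, top surface z 95 mm, with 14 mm wide feet beside it; in front a tunnel mouth for the blank (60 mm wide, up to z 58), in the top a window. The robot must not touch it.
- window (a point): Centre of the window in the guard's top sheet, at the top surface: fixture x +95, y 0, z 95 mm. The opening is 80 mm along fixture x (x +55..+135) and 92 mm along y (y -46..+46).
- clamp_lever (a joint): Angle (rad) of the dark lever under the window: 0 to 0.04 at the start (raised, level), growing as it is pressed down. At about 0.20 its rubber foot (fixture x 64) meets the top of the home blank; with no blank it stops at 0.32. Hinge along fixture y at fixture x 150, z 78. Friction hinge: about 3 N down at the pad moves it, and it stays where it is left.
- lever_pad (a point): Centre of the top of the black finger pad on the lever, 30 mm along fixture x by 34 mm along y; at fixture x +95, y 0, z 86 mm when raised (9 mm below the guard's top surface), about 11 mm lower when fully pressed.
- collet: Bystander: steel collet 22 x 22 x 32 mm standing on the plate on the left of the channel (seen from the robot). Origin under its centre.
- edge_finder: Bystander: steel rod, 10 mm thick and 87 mm long, lying on the plate on the right of the channel. Origin under its centre.
- oil_bottle: Bystander: white oil bottle with a red nozzle, 47 mm wide, 150 mm tall, at the right on the bench. Origin under its centre.
- calliper: Bystander: calliper 68 x 236 x 18 mm lying at the right on the bench. Origin under its centre.
- parts_jar: Bystander: jar with a black lid, 58 mm across, 77 mm tall, at the left on the bench. Origin under its centre.
Mind the look-alikes: they are no part of the job. Of the things that look like the wax_blank, the smaller one is meant.

How it is judged:
By the outcome, as a careful person would: the job done as asked, in the order asked, and still so for the second after the job is handed in, with the robot touching nothing.
It also fails if it takes over 40 s, if anything falls off the work surface, if the arm or the gripper's body presses on something with over 40 N, if the wrist force passes 120 N, or if a joint passes its speed limit or range.

## Working session

There is one attempt and no reset: what is moved stays moved. The work goes in short steps, Python scripts to look and compute and a tool call to move; the robot and the scene stay as the last step left them, time stands still between calls to the robot, and variables do not carry over. Pictures are saved under pics/ and viewed, at most 10 in all, crops included, and the job is handed in when it is done.

Besides the shell and the picture viewer there is one more tool, called after "Call:" as name(argument=value, ...), one argument or row to a line, values as JSON. move_arm: Moves the arm, as the interface text tells. Its arguments: {"type":"object","properties":{"gripper":{"type":"array"},"linear":{"type":"array"},"twist":{"type":"array"},"squeeze":{"type":"number"}},"required":["gripper","linear","twist"]}

```bash
mkdir -p pics; python3 - <<'E'
from workcell import monitor, viewer, bot
import cv2, pickle, numpy as np
s=monitor.observe(); print({k:np.round(v,3) for k,v in s.items()})
fs={}
for n in ("scene","top"):
    f=viewer.grab_frame(n); fs[n]=f; cv2.imwrite(f"pics/{n}0.png",f["img"][:,:,::-1]); print(n,{k:np.round(v,3).tolist() if not isinstance(v,str) else v for k,v in f.items() if k!="img"})
pickle.dump(fs,open("f0.pkl","wb"))
E
```

```text
{'clock': np.float64(0.0), 'qpos': array([ 1.28 ,  0.522, -0.036,  1.6  ,  0.021,  1.021, -0.113]), 'qd': array([-0.   ,  0.001, -0.   ,  0.001, -0.   ,  0.001,  0.001]), 'joint_efforts': array([ 0.0000e+00, -9.2710e+01,  1.9790e+00, -3.6993e+01,  1.8000e-02,
        8.0000e-03,  0.0000e+00]), 'position': array([ 0.137, -0.609,  0.231]), 'tool_rot': array([-3.14 ,  0.   ,  0.221]), 'force': array([ 0.377,  0.51 , -0.712]), 'moment': array([ 0.015, -0.033,  0.096]), 'finger_force': np.float64(0.0), 'grip_width': np.float64(0.085)}
scene {'K': [[562.839, 0.0, 321.692], [0.0, 562.839, 247.002], [0.0, 0.0, 1.0]], 'eye': [-0.293, 1.055, 0.878], 'rotation': [1.046, 0.005, -2.463]}
top {'K': [[440.694, 0.0, 309.055], [0.0, 440.694, 240.628], [0.0, 0.0, 1.0]], 'eye': [0.511, -0.034, 1.036], 'rotation': [0.09, 0.005, -1.552]}
```

View pics/scene0.png

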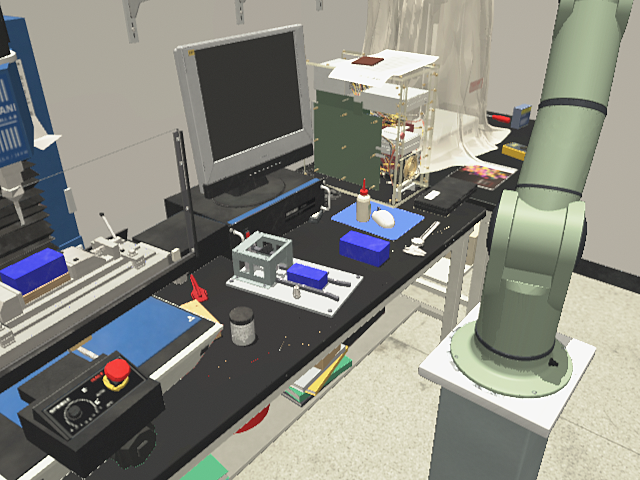

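View pics/top0.png

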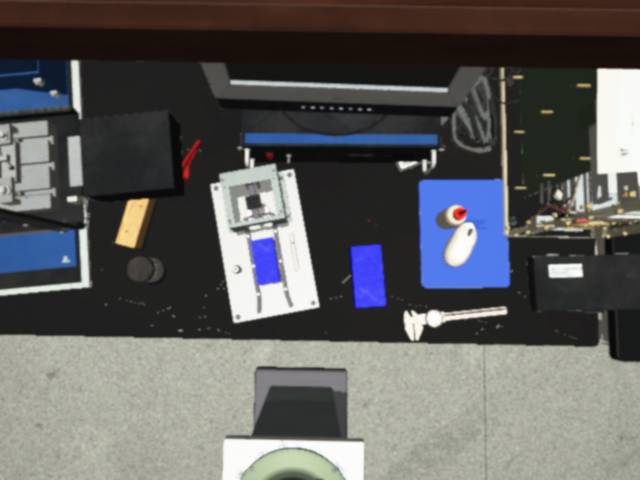

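The top view shows the fixture at about (265,245) px, with the guard at (253,195) and the small blank at (265,261). The large look-alike is at (368,276). In the scene view the small blank is at (307,275).

```bash
cat > h.py <<'E'
import numpy as np, cv2
from scipy.spatial.transform import Rotation as R
def rot(f): return R.from_euler("xyz",f["rotation"]).as_matrix()
def ray(f,px,z):
    px=np.atleast_2d(px).astype(float); d=np.c_[px,np.ones(len(px))]@np.linalg.inv(f["K"]).T
    d=(d*[1,-1,-1])@rot(f).T; e=np.array(f["eye"]); return e+d*((z-e[2])/d[:,2])[:,None]
def proj(f,P):
    c=(np.atleast_2d(P)-f["eye"])@rot(f)*[1,-1,-1]; p=c@np.array(f["K"]).T; return p[:,:2]/p[:,2:]
def fx(T,P):  # fixture -> world, T=(x,y,yaw)
    P=np.atleast_2d(P).astype(float); c,s=np.cos(T[2]),np.sin(T[2])
    return np.c_[T[0]+c*P[:,0]-s*P[:,1],T[1]+s*P[:,0]+c*P[:,1],P[:,2]]
def inv(T,P):
    P=np.atleast_2d(P); c,s=np.cos(T[2]),np.sin(T[2]); d=P-[T[0],T[1],0]
    return np.c_[c*d[:,0]+s*d[:,1],-s*d[:,0]+c*d[:,1],d[:,2]]
def blue(img,lo=(110,150,60),hi=(130,255,255)):
    return cv2.inRange(cv2.cvtColor(img,cv2.COLOR_RGB2HSV),lo,hi)
def draw(f,T,wax=None):
    im=f["img"][:,:,::-1].copy()
    def poly(P,c): cv2.polylines(im,[np.round(proj(f,fx(T,P))*8).astype(int)],True,c,1,cv2.LINE_AA,3)
    def box(a,b,c,d,z): return np.array([[a,c,z],[b,c,z],[b,d,z],[a,d,z]])/1000
    poly(box(-160,170,-100,100,10),(0,0,255)); poly(box(55,135,-46,46,95),(0,255,0)); poly(box(80,110,-17,17,86),(0,255,255)); poly(box(46,167,-62,62,95),(255,0,255))
    if wax is not None: poly(box(wax-50.5,wax+50.5,-25,25,50),(255,255,0))
    return im
E
python3 - <<'E'
from h import *; import pickle
from scipy.optimize import least_squares
fs=pickle.load(open("f0.pkl","rb")); f=fs["top"]
hsv=cv2.cvtColor(f["img"],cv2.COLOR_RGB2HSV)
m=cv2.inRange(hsv,(0,0,120),(180,60,255)); m[:, :200]=0; m[:,330:]=0; m[:160]=0; m[328:]=0
L=[];Rr=[];B=[]
for r in range(240,300):
    c=np.flatnonzero(m[r]); L.append((c[0]-.5,r)); Rr.append((c[-1]+.5,r))
for c in range(245,310):
    r=np.flatnonzero(m[:,c]); B.append((c,r[-1]+.5))
L,Rr,B=[ray(f,x,.01) for x in (L,Rr,B)]
def res(T): return np.r_[inv(T,L)[:,1]-.1,inv(T,Rr)[:,1]+.1,inv(T,B)[:,0]+.16]
o=least_squares(res,[.5,.1,.17],loss="soft_l1",f_scale=.002); T=o.x; print("T",T,"rms",[np.round(res(T).std(),4)],[np.round(np.median(inv(T,q),0),4).tolist() for q in (L,Rr,B)])
pickle.dump(T,open("T.pkl","wb"))
w=blue(f["img"]); w[:,:240]=0; w[:,295:]=0; w[:220]=0;w[300:]=0
r=cv2.minAreaRect(max(cv2.findContours(w,0,2)[0],key=cv2.contourArea)); print(r)
print("wax in fixture mm",(inv(T,ray(f,cv2.boxPoints(r),.05))*1000).round(1).tolist())
im=draw(f,T); cv2.imwrite("pics/t1.png",cv2.resize(im[150:340,190:340],None,fx=3.1,fy=3.1,interpolation=cv2.INTER_CUBIC))
E
```

```text
T [0.5861537  0.07777444 0.21359514] rms [np.float64(0.0015)] [[-0.033, 0.1016, 0.01], [-0.073, -0.1015, 0.01], [-0.16, -0.0001, 0.01]]
((265.21624755859375, 260.7972717285156), (43.40133285522461, 22.522661209106445), 80.53767395019531)
wax in fixture mm [[15.1, 23.8, 50.0], [13.6, -26.7, 50.0], [-83.6, -24.5, 50.0], [-82.1, 25.6, 50.0]]
```

View pics/t1.png

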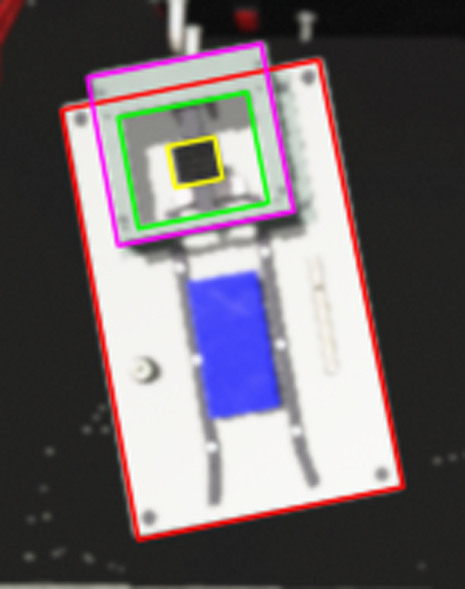

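The overlay matches the plate, guard, window and pad, with the pad at (195,162) in the crop. The blank's rear end is at fixture x ≈ -84 mm. I'm moving behind it now with the fingers shut.

Call:
move_arm(
  gripper=[0,0,0,0,0,0,0,0],
  linear=[
    [2,-1.5,0],
    [3.2,-2.4,0],
    [4,-3,0],
    [4,-3,0],
    [4,-3,0],
    [4,-3,0],
    [4,-3,0],
    [4,-3,0],
  ],
  twist=[0.4,0,0,0,0,0,0,0],
)

```text
clock: 0.9
position: [0.3765, -0.332, 0.2313]
tool_rot: [3.142, 0.0, 0.214]
force: [1.1, -1.3, 0.4]
grip_width: -0.0002
finger_force: 0.0
```

```bash
cat > st.py <<'E'
from h import *; import pickle
from workcell import monitor
T=pickle.load(open("T.pkl","rb"))
def st(target=None):
    s=monitor.observe(); print(round(s["clock"],2),"pos",s["position"].round(4),"rot",s["tool_rot"].round(4),"fix mm",(inv(T,s["position"])*1000).round(1),"F",s["force"].round(1),"w",round(s["grip_width"],4))
    if target is not None:
        M=R.from_euler("xyz",s["tool_rot"]).as_matrix(); print("need cm (tool)",(M.T@(fx(T,np.array(target)/1000)[0]-s["position"])*100).round(2),"twist deg",np.degrees(s["tool_rot"][2]-T[2]).round(2))
    return s
E
python3 -c "from st import *; st([-121,0,150])"
```

```text
0.9 pos [ 0.3765 -0.332   0.2313] rot [3.1416 0.     0.2136] fix mm [[-291.7 -356.   231.3]] F [ 1.1 -1.3  0.4] w -0.0002
need cm (tool) [ 17.08 -35.6    8.13] twist deg 0.0
```

Call:
move_arm(
  gripper=[0,0,0,0,0,0,0,0],
  linear=[
    [1.9,-4,0],
    [2,-4.2,0],
    [2,-4.2,0],
    [2,-4.2,0],
    [2,-4.2,0],
    [2,-4.2,0],
    [2,-4.2,0],
    [1.5,-3,1],
  ],
  twist=[0,0,0,0,0,0,0,0],
)

```text
clock: 1.7
position: [0.4585, 0.0166, 0.222]
tool_rot: [-3.141, -0.002, 0.215]
force: [1.2, -0.6, -0.9]
grip_width: 0.0001
finger_force: 0.0
```

Call:
move_arm(
  gripper=[0,0,0,0],
  linear=[
    [1,-2,2],
    [0.5,-1,2],
    [0,0,2],
    [0,0,0],
  ],
  twist=[0,0,0,0],
)

```text
clock: 2.1
position: [0.4647, 0.0462, 0.1593]
tool_rot: [-3.141, 0.004, 0.215]
force: [-0.2, -0.8, 1.4]
grip_width: 0.0003
finger_force: 0.0
```

```bash
python3 - <<'E'
from st import *; from workcell import viewer
st([-118,0,32])
f=viewer.grab_frame("wrist"); pickle.dump(f,open("w1.pkl","wb")); cv2.imwrite("pics/w1.png",draw(f,T,-33)); print(f["eye"],f["rotation"])
E
```

```text
2.1 pos [0.4647 0.0462 0.1593] rot [-3.1411  0.004   0.2147] fix mm [[-125.3   -5.1  159.3]] F [-0.2 -0.8  1.4] w 0.0003
need cm (tool) [ 0.79 -0.5  12.73] twist deg 0.07
[0.53920013 0.06270291 0.30126994] [-3.07129125e-01  4.69651500e-04 -1.35637059e+00]
```

View pics/w1.png

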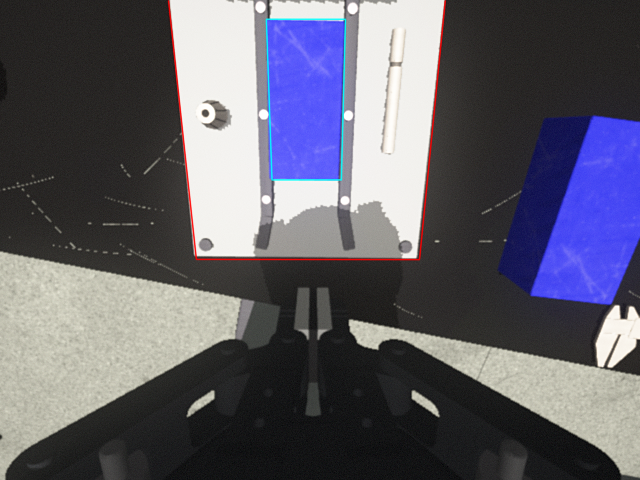

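The wrist view shows the model outlines lying on the plate edges and on the blank (rear edge at row 180, columns 270–343). The fingers are centred at column 312. I'm going down behind the blank.

Call:
move_arm(
  gripper=[0,0,0,0,0,0],
  linear=[
    [0.7,-0.5,2],
    [0,0,3],
    [0,0,3],
    [0,0,3],
    [0,0,1.8],
    [0,0,0],
  ],
  twist=[0,0,0,0,0,0],
)

```text
clock: 2.75
position: [0.4714, 0.0521, 0.0325]
tool_rot: [3.141, 0.002, 0.213]
force: [0.3, 0.1, 0.3]
grip_width: -0.0002
finger_force: 0.0
```

```bash
python3 -c "from st import *; st([-37,0,30])"
```

```text
2.75 pos [0.4714 0.0521 0.0325] rot [3.1414e+00 2.2000e-03 2.1340e-01] fix mm [[-117.6   -0.8   32.5]] F [0.3 0.1 0.3] w -0.0002
need cm (tool) [ 8.06 -0.08  0.23] twist deg -0.01
```

Call:
move_arm(
  gripper=[0,0,0,0,0,0,0,0],
  linear=[
    [0.8,-0.05,0.1],
    [0.7,0,0],
    [0.5,0,0],
    [0.5,0,0],
    [0.5,0,0],
    [0.6,0,0],
    [0.6,0,0],
    [0.6,0,0],
  ],
  twist=[0,0,0,0,0,0,0,0],
)

```text
clock: 3.55
position: [0.5191, 0.0633, 0.0323]
tool_rot: [-3.142, 0.0, 0.214]
force: [-0.5, -0.3, 0.5]
grip_width: 0.0001
finger_force: 0.8
```

Call:
move_arm(
  gripper=[0,0,0,0,0,0,0,0],
  linear=[
    [0.6,0,0],
    [0.6,0,0],
    [0.5,0,0],
    [0.4,0,0],
    [0.3,0,0],
    [0.3,0,0],
    [0.2,0,0],
    [0,0,0],
  ],
  twist=[0,0,0,0,0,0,0,0],
)

```text
clock: 4.35
position: [0.5473, 0.0694, 0.0323]
tool_rot: [-3.141, -0.0, 0.214]
force: [-0.1, 0.4, 0.7]
grip_width: 0.0003
finger_force: 0.0
```

```bash
python3 - <<'E'
from st import *; from workcell import viewer
st([-37,0,30])
f=viewer.grab_frame("wrist"); cv2.imwrite("pics/w2.png",draw(f,T,24.5))
E
```

```text
4.35 pos [0.5473 0.0694 0.0323] rot [-3.1415e+00 -4.0000e-04  2.1380e-01] fix mm [[-39.7   0.1  32.3]] F [-0.1  0.4  0.7] w 0.0003
need cm (tool) [0.27 0.01 0.23] twist deg 0.01
```

View pics/w2.png

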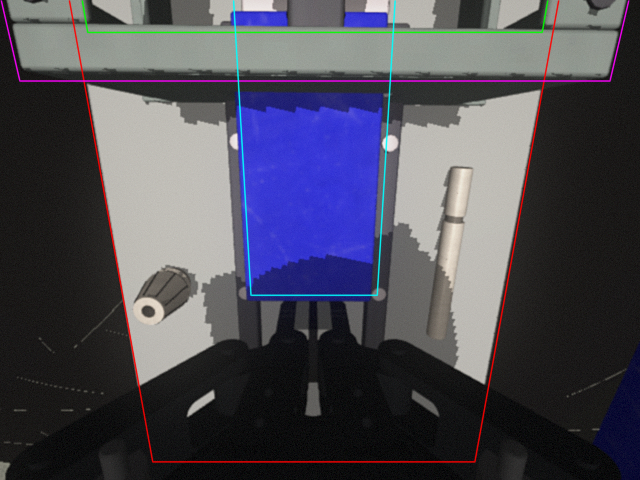

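The blank's rear edge is at row 300, and the home outline is at row 295, so it is about 3 mm short. I'll creep forward until the force rises.

Call:
move_arm(
  gripper=[0,0,0,0],
  linear=[
    [0.1,0,0],
    [0.1,0,0],
    [0.1,0,0],
    [0,0,0],
  ],
  twist=[0,0,0,0],
)

```text
clock: 4.8
position: [0.5501, 0.07, 0.0323]
tool_rot: [-3.142, -0.0, 0.214]
force: [0.2, -0.0, 0.4]
grip_width: 0.0001
finger_force: 0.1
```

Call:
move_arm(
  gripper=[0,0],
  linear=[
    [0.1,0,0],
    [0,0,0],
  ],
  twist=[0,0],
)

```text
clock: 5.0
position: [0.551, 0.0702, 0.0323]
tool_rot: [-3.142, -0.0, 0.214]
force: [0.3, -0.1, -0.7]
grip_width: 0.0002
finger_force: 0.2
```

Call:
move_arm(
  gripper=[0,0],
  linear=[
    [0.1,0,0],
    [0,0,0],
  ],
  twist=[0,0],
)

```text
clock: 5.2
position: [0.5518, 0.0704, 0.0323]
tool_rot: [-3.142, 0.0, 0.214]
force: [-2.3, -0.8, 1.7]
grip_width: -0.0001
finger_force: 1.2
```

Call:
move_arm(
  gripper=[0,0],
  linear=[
    [0.1,0,0],
    [0,0,0],
  ],
  twist=[0,0],
)

```text
clock: 5.4
position: [0.5518, 0.0703, 0.0321]
tool_rot: [3.141, 0.002, 0.214]
force: [-8.1, -0.4, 5.7]
grip_width: -0.0002
finger_force: 4.1
```

Call:
move_arm(
  gripper=[0,0],
  linear=[
    [0.1,0,0],
    [0,0,0],
  ],
  twist=[0,0],
)

```text
clock: 5.6
position: [0.5519, 0.0703, 0.032]
tool_rot: [3.141, 0.004, 0.214]
force: [-13.6, -3.1, 8.4]
grip_width: 0.0
finger_force: 6.8
```

```bash
python3 - <<'E'
from st import *
st([-37,0,30])
E
```

```text
5.6 pos [0.5519 0.0703 0.032 ] rot [3.1411 0.0041 0.2137] fix mm [[-35.1  -0.1  32. ]] F [-13.6  -3.1   8.4] w 0.0
need cm (tool) [-0.19 -0.01  0.2 ] twist deg 0.01
```

The force rises and the blank no longer moves, so it is home. I'm backing off, rising and moving over the window.

Call:
move_arm(
  gripper=[0,0,0,0,0,0,0,0],
  linear=[
    [-0.5,0,0],
    [-1,0,0],
    [-1.5,0,0],
    [0,0,-2],
    [0,0,-3],
    [0,0,-4],
    [0,0,-4],
    [0,0,-2],
  ],
  twist=[0,0,0,0,0,0,0,0],
)

```text
clock: 6.4
position: [0.5251, 0.0645, 0.1855]
tool_rot: [3.141, -0.004, 0.214]
force: [0.8, 0.2, 0.1]
grip_width: 0.0001
finger_force: 0.0
```

Call:
move_arm(
  gripper=[0,0,0,0,0,0,0],
  linear=[
    [2,0,0],
    [3,0,0],
    [3,0,0],
    [3,0,0],
    [3,0,0],
    [1.5,0,0],
    [0,0,0],
  ],
  twist=[0,0,0,0,0,0,0],
)

```text
clock: 7.1
position: [0.6769, 0.0978, 0.1816]
tool_rot: [-3.141, -0.0, 0.214]
force: [-1.0, -0.6, -0.9]
grip_width: -0.0005
finger_force: 0.0
```

```bash
python3 - <<'E'
from st import *; from workcell import viewer
st([95,0,86])
f=viewer.grab_frame("top"); cv2.imwrite("pics/t3.png",cv2.resize(draw(f,T,24.5)[150:340,190:340],None,fx=3.1,fy=3.1,interpolation=cv2.INTER_CUBIC))
w=blue(f["img"]); w[:,:230]=0; w[:,295:]=0; w[:180]=0;w[300:]=0
c=np.argwhere(w)[:,::-1]; q=inv(T,ray(f,c,.05))*1000; print("wax rear",np.percentile(q[:,0],[0,1,2]).round(1))
E
```

```text
7.1 pos [0.6769 0.0978 0.1816] rot [-3.1413e+00 -4.0000e-04  2.1390e-01] fix mm [[ 92.9   0.3 181.6]] F [-1.  -0.6 -0.9] w -0.0005
need cm (tool) [0.2  0.03 9.56] twist deg 0.02Traceback (most recent call last):
  File "<stdin>", line 5, in <module>
    return _quantile_unchecked(
        a, q, axis, out, overwrite_input, method, keepdims, weights)
    return _ureduce(a,
                    func=_quantile_ureduce_func,
    ...<5 lines>...
                    overwrite_input=overwrite_input,
                    method=method)
    r = func(a, **kwargs)
    result = _quantile(arr,
                       quantiles=q,
    ...<2 lines>...
                       out=out,
                       weights=wgt)
    slices_having_nans = np.isnan(arr[-1, ...])
                                  ~~~^^^^^^^^^
IndexError: index -1 is out of bounds for axis 0 with size 0
```

View pics/t3.png

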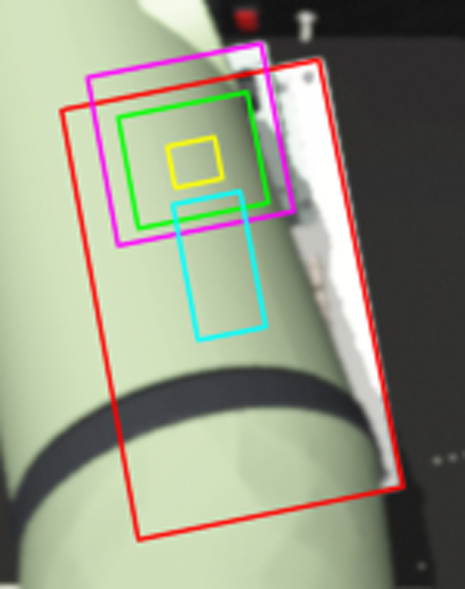

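The arm hides the fixture in this view. The TCP pose puts the fingers on the window axis within 2 mm, so I'm going down through it.

Call:
move_arm(
  gripper=[0,0,0,0,0,0],
  linear=[
    [0.2,0,2],
    [0,0,3],
    [0,0,2.5],
    [0,0,1],
    [0,0,0.6],
    [0,0,0],
  ],
  twist=[0,0,0,0,0,0],
)

```text
clock: 7.75
position: [0.6778, 0.0977, 0.0916]
tool_rot: [-3.142, -0.0, 0.214]
force: [0.0, -0.3, 0.2]
grip_width: 0.0001
finger_force: 0.0
```

Call:
move_arm(
  gripper=[0,0,0,0,0,0],
  linear=[
    [0,0,0.2],
    [0,0,0.2],
    [0,0,0.2],
    [0,0,0.2],
    [0,0,0.2],
    [0,0,0],
  ],
  twist=[0,0,0,0,0,0],
)

```text
clock: 8.35
position: [0.6779, 0.0977, 0.0811]
tool_rot: [-3.142, 0.0, 0.214]
force: [0.0, -0.1, -0.0]
grip_width: 0.0
finger_force: 0.1
```

```bash
python3 -c "from st import *; st([95,0,75])"
```

```text
8.35 pos [0.6779 0.0977 0.0811] rot [-3.1416e+00  2.0000e-04  2.1380e-01] fix mm [[93.9  0.  81.1]] F [ 0.  -0.1 -0. ] w 0.0
need cm (tool) [0.11 0.   0.61] twist deg 0.01
```

Call:
move_arm(
  gripper=[0,0,0,0,0],
  linear=[
    [0,0,0.15],
    [0,0,0.15],
    [0,0,0.15],
    [0,0,0.1],
    [0,0,0],
  ],
  twist=[0,0,0,0,0],
)

```text
clock: 8.85
position: [0.678, 0.0977, 0.0759]
tool_rot: [3.142, -0.0, 0.214]
force: [-2.4, -0.1, 5.7]
grip_width: 0.0004
finger_force: 2.7
```

Call:
move_arm(
  gripper=[0,0],
  linear=[
    [0,0,0.1],
    [0,0,0],
  ],
  twist=[0,0],
)

```text
clock: 9.05
position: [0.6781, 0.0977, 0.0756]
tool_rot: [3.141, -0.0, 0.214]
force: [-6.1, -1.6, 14.1]
grip_width: -0.0002
finger_force: 7.4
```

Call:
move_arm(
  gripper=[0,0],
  linear=[
    [0,0,0.1],
    [0,0,0],
  ],
  twist=[0,0],
)

```text
clock: 9.25
position: [0.6781, 0.0977, 0.0753]
tool_rot: [3.141, -0.001, 0.214]
force: [-10.9, -2.2, 23.9]
grip_width: -0.0001
finger_force: 12.9
```

The lever stops at z ≈ 75 mm with the force rising to 24 N, so the foot is on the wax. I'm going straight up, then back so I can look.

Call:
move_arm(
  gripper=[0,0,0,0,0,0,0],
  linear=[
    [0,0,-0.3],
    [0,0,-0.7],
    [0,0,-2],
    [0,0,-3],
    [0,0,-4],
    [0,0,-3],
    [0,0,0],
  ],
  twist=[0,0,0,0,0,0,0],
)

```text
clock: 9.95
position: [0.6798, 0.0982, 0.2086]
tool_rot: [3.142, -0.007, 0.214]
force: [0.2, 0.7, -0.4]
grip_width: 0.0002
finger_force: 0.0
```

Call:
move_arm(
  gripper=[0,0,0,0,0,0,0,0],
  linear=[
    [-1,2,-1],
    [-2,3,-1],
    [-2,4,0],
    [-2,4,0],
    [-2,4,0],
    [-2,4,0],
    [-1,3,0],
    [0,0,0],
  ],
  twist=[0,0,0,0,0,0,0,0],
)

```text
clock: 10.75
position: [0.6103, -0.168, 0.2233]
tool_rot: [3.14, 0.001, 0.207]
force: [-0.8, 0.2, -0.5]
grip_width: 0.0002
finger_force: 0.0
```

```bash
python3 - <<'E'
from st import *; from workcell import viewer
st()
f=viewer.grab_frame("top"); a=cv2.resize(draw(f,T,24.5)[150:340,190:340],None,fx=2.5,fy=2.5,interpolation=cv2.INTER_CUBIC)
w=blue(f["img"]); w[:,:230]=0; w[:,295:]=0; w[:180]=0;w[300:]=0
c=np.argwhere(w)[:,::-1]; q=inv(T,ray(f,c,.05))*1000
if len(q): print("wax rear",np.percentile(q[:,0],[0,1,2]).round(1))
g=viewer.grab_frame("scene")["img"][220:315,225:370,::-1]; g=cv2.resize(g,(400,475*0+262),interpolation=cv2.INTER_CUBIC)
o=np.zeros((475,775,3),np.uint8); o[:,:375]=a; o[:262,375:]=g; cv2.imwrite("pics/t4.png",o)
E
```

```text
10.75 pos [ 0.6103 -0.168   0.2233] rot [3.1397e+00 1.4000e-03 2.0730e-01] fix mm [[ -28.5 -245.3  223.3]] F [-0.8  0.2 -0.5] w 0.0002
wax rear [-26.  -25.1 -24.2]
```

View pics/t4.png

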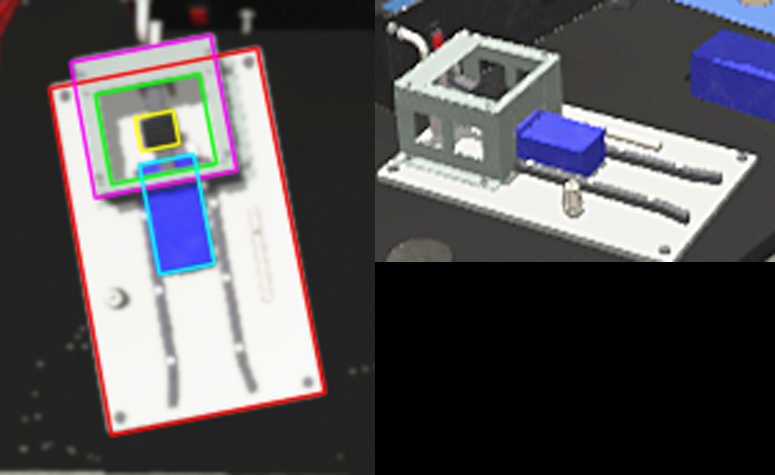

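The blank fills the home outline (rear edge at row 270, x = -26 mm), the lever is down under the window, and the collet and rod are where they were. I'm handing the job in.

```bash
python3 -c "from workcell import bot; print(bot.job_done())"
```

```text
the job is handed in; nothing more can be done
None
```

I pushed the blank home (rear end at x ≈ -26 mm) and pressed the lever down until its foot met the wax; the guard and the other things look untouched, and I handed the job in at about 11 s with the arm clear.

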